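# Hinge test on two incubator lids

### The arm

A 6-joint arm with a two-finger parallel gripper is mounted at the origin on the work surface. World frame = base frame: x ahead of the robot, y to its left, z up, the work surface at z = 0. Lengths are in m, angles in rad, forces in N, time in s.
With the tool pointing down it reaches from about 0.35 to 0.975 m from the base axis. Payload 4.9 kg.
Tool frame: the origin (TCP) lies between the finger pads; the fingertips stand 25 mm ahead of it and the grasp point (between the pads) lies 6 mm ahead of it; z points along the fingers, y is the line along which they close (so a half turn about z gives the same grasp; the last joint's range is limited). The gripper opens to 85 mm and grips with 20 to 120 N. Pads are 22 mm wide; open, the fingers measure 114 mm over their backs; the gripper's body (76 mm by 85 mm) begins 54 mm behind the grasp point. The pads swing forward as they close: fully open they stand 13 mm farther back than shut.
Start: joints at [1.009, 0.053, 1.613, -0, 1.476, -0.119], TCP at [0.268, 0.565, 0.256] pointing down, gripper open.
Joint ranges: [-3.01, 3.01], [-1.01, 2.22], [0.06, 2.58], [-1.02, 4.17], [0.09, 2.62], [-3.14, 3.14]. Speed limits (rad/s): [2.57, 2.57, 3.14, 3.14, 3.14, 3.14].

### API

Orientations are given as a unit quaternion [w, x, y, z].
In Python, from plant import manip gives the robot as it stands.
- The arm moves only by the shell command python3 -m inch 'ROWS'. ROWS is JSON, a list of rows, each a list of 3 entries, a list of its own where there are three numbers: the shift along the tool's x, y, z in m, then the turn, a rotation vector about the tool's x, y, z in rad, then the opening, from 0 (shut) to 1 (fully open). A call has 1 to 8 rows; each row shifts and turns the commanded pose from where the row before left it, along the tool's axes as they then stand; what a row does not reach is not made up. A row lasts 1/10 s, in which the tool goes at most 50 mm and 8.59 degrees, less where a joint would pass 70% of its speed; a pose out of reach is approached as far as the arm can. A call with a gripper value outside its range is refused whole. The fingers move at their own pace and stop on an object; the grip force is fixed at half the most. Time passes only in rows, so rows that do not move let the fingers close. It gives the time, the measured TCP pose, the force, the opening and the grip force at its end, in the units of the state.
- manip.state(): the state, without advancing time (a new reading comes with each control period).
- manip.grab_frame(name): name is "side" or "top"; returns (picture, depth): 420x560x3 uint8, red, green, blue; 420x560 float32, m along the optical axis (not along the pixel's ray), 0 where there is no reading.
- manip.camera_params(name): a dict with "camera_matrix" (3x3 intrinsics, pixels), "k1" (the pictures are not rectified: a ray, as slopes to the right and down, at radius r is drawn at 1 + k1 r^2 times it, then the intrinsics apply), "rvec" (rotation vector, rad) and "tvec" (3), from world to camera coordinates, as OpenCV has them. Camera axes: x right, y down, z forward; pixel columns grow to the right and rows downward; lengths in m; the calibration is good to about 2 mm. A picture is of the moment at which its call begins. camera_params takes no time and is no camera call.
- manip.job_done(): hands the job in; it is judged then, once.
Trained networks look in the newest picture that a camera, given by its name, has taken for a name from the list of things; names that differ only in an ending like _2 or _b are one class to them, and where a whole thing is asked for, a point or a joint stands for the part that bears it (a point fixed in the world has none). Each returns a list of dicts, best first, with "score" (0 to 1); they miss things now and then, are a little off and sometimes report something else, mostly with a low value. They report only what shows in the picture. A call takes as long as a camera call.
- manip.look_for(camera, label): "point" ([x, y, z] in m, in world coordinates, good to about 4 mm: the middle of the surface that is visible of it).
The state is a dict: "time": time; "joint_pos": joint angles; "joint_vel": joint speeds; "joint_efforts": joint torques, N m; "tool_pos": TCP position; "tool_rot": TCP orientation; "contact_force": force on the tool from outside, world axes, zero at the start; "ft_torque": the same for the moment, N m; "gripper_width": opening from 0.0 (shut) to 1.0 (fully open); "grasp_force": force on a finger pad.
Only numpy, scipy, OpenCV 4.12 (cv2) and the standard library are available. Lean on these libraries where they do the work, as an engineer would, in place of code of your own. Each camera call takes 0.05 s, during which the arm holds its last target. There are 200 camera calls.

### The job

One of these two tube incubators has a worn lid hinge: lift each lid by its bar handle to about half open (45 degrees), let go completely and see whether it holds its angle. Leave the lid that holds standing about half open; the lid that sinks goes shut, and must then be seated by pressing closed fingertips on its thumb pad with about 12 N for a good second (never more than 17 N). Do not shift the rack, the tip box or the bottle.

Things in the scene. Friction and masses are not known exactly. Their poses are not given: they have to be found in the camera images.
- incubator_a: One of two outwardly identical bench tube incubators fixed to the bench: white box 240 mm deep (its own x) x 220 mm wide (y) x 100 mm high, with a grey hinged lid on top. Origin: centre of the underside; z up; its front faces its own -x, towards the robot.
- lid_a (a joint): Lid angle in rad: 0 = closed, on its seal; 0.785 = half open (45 degrees); 1.5 = end stop. On one incubator hinge friction carries the lid at any angle; on the other, worn, one the lid sinks slowly (0.2 to 0.4 rad/s) to closed when let go. Which one is hidden; they look alike. Lifting slowly takes roughly 2 to 10 N at the handle.
- hinge_a (a point): Fixed point on the hinge axis of the lid, at mid width: 100 mm above the bench, 100 mm behind (+x of) the incubator's centre; the axis runs along the incubator's y. The grey lid (0.36 to 0.56 kg, 210 mm from hinge to front edge, 220 mm wide, top 22 mm above the axis) swings up about it, its front edge rising.
- handle_a (a point): Middle of the lid's steel bar handle, moving with the lid: round bar 12 mm thick, 110 mm long, parallel to the hinge, a leg at each end. Lid closed: 155 mm above the bench, 245 mm in front of the hinge axis and 55 mm above it, 33 mm above the lid and 35 mm ahead of its front edge; clear to be straddled from above, fore and aft. It turns between the pads as the lid swings.
- press_a (a point): Centre of the top face of the lid's thumb pad: black rubber 50 x 60 mm, 5 mm thick, on the lid's top, 150 mm in front of the hinge axis; lid closed, 127 mm above the bench. Pressing the pad of the closed lid squeezes the firm lid seal, which is firm and gives only about 1 mm per 35 N, so approach slowly and feel for it.
- incubator_b: One of two outwardly identical bench tube incubators fixed to the bench: white box 240 mm deep (its own x) x 220 mm wide (y) x 100 mm high, with a grey hinged lid on top. Origin: centre of the underside; z up; its front faces its own -x, towards the robot.
- lid_b (a joint): Lid angle in rad: 0 = closed, on its seal; 0.785 = half open (45 degrees); 1.5 = end stop. On one incubator hinge friction carries the lid at any angle; on the other, worn, one the lid sinks slowly (0.2 to 0.4 rad/s) to closed when let go. Which one is hidden; they look alike. Lifting slowly takes roughly 2 to 10 N at the handle.
- hinge_b (a point): Fixed point on the hinge axis of the lid, at mid width: 100 mm above the bench, 100 mm behind (+x of) the incubator's centre; the axis runs along the incubator's y. The grey lid (0.36 to 0.56 kg, 210 mm from hinge to front edge, 220 mm wide, top 22 mm above the axis) swings up about it, its front edge rising.
- handle_b (a point): Middle of the lid's steel bar handle, moving with the lid: round bar 12 mm thick, 110 mm long, parallel to the hinge, a leg at each end. Lid closed: 155 mm above the bench, 245 mm in front of the hinge axis and 55 mm above it, 33 mm above the lid and 35 mm ahead of its front edge; clear to be straddled from above, fore and aft. It turns between the pads as the lid swings.
- press_b (a point): Centre of the top face of the lid's thumb pad: black rubber 50 x 60 mm, 5 mm thick, on the lid's top, 150 mm in front of the hinge axis; lid closed, 127 mm above the bench. Pressing the pad of the closed lid squeezes the firm lid seal, which is firm and gives only about 1 mm per 35 N, so approach slowly and feel for it.
- tube_rack: Bystander: loose red tube rack 130 x 90 x 45 mm, origin at the centre of its underside.
- tip_box: Bystander: loose dark teal pipette tip box with clear cover, 120 x 85 x 70 mm, origin at the centre of its underside.
- reagent_bottle: Bystander: loose white bottle 64 mm in diameter, 110 mm high, origin at the centre of its underside.

How it is judged:
On the way, in this order (a step that is already met when the one before it is completed fails the run):
1. a lid lifted to about half open and let go sinks on its own, untouched (seen above 0.4 rad) (((value of joint lid_a above 0.4 rad and velocity of joint lid_a below -0.08 rad/s and contact force between each of the arm, the fingers and incubator_a below 0.1 N) or (value of joint lid_b above 0.4 rad and velocity of joint lid_b below -0.08 rad/s and contact force between each of the arm, the fingers and incubator_b below 0.1 N))), for 0.1 s.
2. a closed lid's thumb pad is pressed with more than 8 N for half a second (((contact force between the fingers and lid_a_c4 above 8 N and value of joint lid_a below 0.03 rad) or (contact force between the fingers and lid_b_c4 above 8 N and value of joint lid_b below 0.03 rad))), for 0.5 s.
At the end, for the whole second after the job is handed in: One lid stands still and untouched between 0.6 and 1.0 rad (about half open); the other is closed (below 0.02 rad) (((value of joint lid_a between 0.6 and 1 rad and velocity of joint lid_a between -0.02 and 0.02 rad/s and value of joint lid_b below 0.02 rad) or (value of joint lid_b between 0.6 and 1 rad and velocity of joint lid_b between -0.02 and 0.02 rad/s and value of joint lid_a below 0.02 rad))).
It fails at once if a thumb pad is pressed with more than 17 N (contact force between the fingers and lid_a_c4 above 17 N or contact force between the fingers and lid_b_c4 above 17 N).
It fails at once if the tube rack is shifted more than 30 mm (distance of tube_rack from where it was at the start of the episode above 0.03 m).
It fails at once if the tip box is shifted more than 30 mm (distance of tip_box from where it was at the start of the episode above 0.03 m).
It fails at once if the reagent bottle is shifted more than 30 mm (distance of reagent_bottle from where it was at the start of the episode above 0.03 m).
It also fails if it takes over 72 s, if anything falls off the work surface, if the arm or the gripper's body presses on something with over 40 N, if the wrist force passes 120 N, or if a joint passes its speed limit or range.

## Working session

There is one attempt and no reset: what is moved stays moved. The work goes in short steps, Python scripts to look and compute and a shell command to move; the robot and the scene stay as the last step left them, time stands still between calls to the robot, and variables do not carry over. Pictures are saved under pics/ and viewed, at most 10 in all, crops included, and the job is handed in when it is done.

```bash
mkdir -p pics; cat > h.py <<'E'
import numpy as np, cv2
from plant import manip
from scipy.spatial.transform import Rotation as R
E
python3 - <<'E'
from h import *
for c in("top","side"):
    p,d=manip.grab_frame(c); cv2.imwrite(f"pics/{c}0.png",p[:,:,::-1])
    for l in("incubator_a","handle_a","press_a","tube_rack","tip_box","reagent_bottle"):
        print(c,l,[(np.round(r["point"],3).tolist(),round(r["score"],2)) for r in manip.look_for(c,l)])
s=manip.state();print(s)
E
```

```text
top incubator_a [([0.601, -0.179, 0.121], 0.61), ([0.57, 0.21, 0.122], 0.58)]
top handle_a [([0.602, -0.181, 0.123], 0.72), ([0.57, 0.221, 0.122], 0.65)]
top press_a [([0.567, 0.219, 0.122], 0.79)]
top tube_rack []
top tip_box [([0.55, -0.461, 0.065], 0.9)]
top reagent_bottle [([0.431, -0.425, 0.077], 0.78)]
side incubator_a [([0.569, 0.131, 0.117], 0.92), ([0.606, -0.243, 0.124], 0.66)]
side handle_a [([0.568, 0.193, 0.118], 0.96), ([0.596, -0.207, 0.126], 0.75)]
side press_a [([0.598, -0.211, 0.121], 0.82), ([0.566, 0.195, 0.122], 0.65)]
side tube_rack [([0.464, 0.435, 0.042], 0.62)]
side tip_box [([0.548, -0.495, 0.071], 0.91), ([0.428, -0.456, 0.072], 0.46)]
side reagent_bottle [([0.429, -0.455, 0.074], 0.72), ([0.46, 0.434, 0.04], 0.71)]
{'time': 0.7, 'joint_pos': array([ 1.00901731e+00,  5.26701173e-02,  1.61287903e+00, -2.70670873e-05,
        1.47600367e+00, -1.19008230e-01]), 'joint_vel': array([-0.00044384,  0.00066432, -0.00313763,  0.00021561, -0.00034637,
       -0.00264031]), 'joint_efforts': array([ 1.60354293e-04, -3.93536639e+01, -3.70378232e+01, -2.81302704e-05,
        2.21405053e-04,  8.86311057e-06]), 'tool_pos': array([0.2677818 , 0.56471445, 0.25633466]), 'tool_rot': array([1.93503720e-05, 2.19580166e-01, 9.75594460e-01, 1.42794207e-05]), 'contact_force': array([-0.71866787, -0.33057536,  0.47459965]), 'ft_torque': array([-0.00518673, -0.04802329,  0.02098808]), 'grasp_force': 0.0, 'gripper_width': 0.9993065387825568}
```

View pics/top0.png

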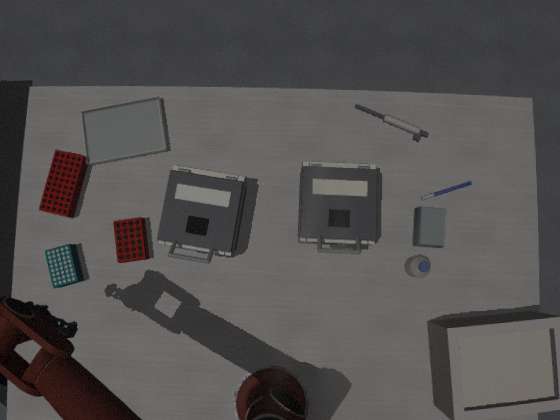

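View pics/side0.png

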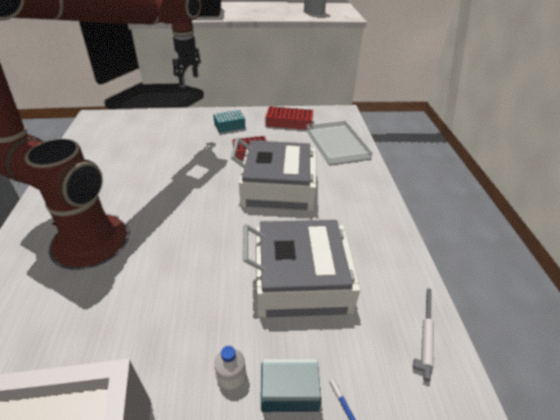

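The top view shows the left incubator at about (200,212), its bar at (190,257) and its pad at (197,226). The right one is at about (340,205), bar (340,250), pad (339,218). Next I fit the lids and bars from depth.

```bash
cat >> h.py <<'E'
def cloud(c):
    p,d=manip.grab_frame(c); k=manip.camera_params(c)
    K=np.array(k["camera_matrix"]);v,u=np.mgrid[:420,:560]
    n=cv2.undistortPoints(np.stack([u,v],-1).reshape(-1,1,2).astype(float),K,np.array([k["k1"],0,0,0,0.])).reshape(420,560,2)
    P=np.dstack([n[...,0]*d,n[...,1]*d,d]); Rm=cv2.Rodrigues(np.array(k["rvec"],float))[0]
    W=(P-np.array(k["tvec"]).ravel())@Rm; W[d==0]=np.nan
    return p,W
E
python3 - <<'E'
from h import *
for c in ("top","side"):
    p,W=cloud(c)
    for s,cy in((1,.21),(-1,-.18)):
        m=(abs(W[...,1]-cy)<.2)&(abs(W[...,0]-.55)<.25)
        lid=W[m&(W[...,2]>.112)&(W[...,2]<.132)]
        r=cv2.minAreaRect(lid[:,:2].astype(np.float32))
        bar=W[m&(W[...,2]>.145)&(W[...,2]<.175)&(W[...,0]<.53)]
        print(c,s,"lid",r,np.median(lid[:,2]),len(lid))
        pad=W[m&(W[...,2]>.112)&(p.max(-1)<30)]
        print("  pad",pad.mean(0) if len(pad) else None,len(pad))
        if len(bar)>3: print("  bar",bar.mean(0),bar.min(0),bar.max(0),len(bar),cv2.minAreaRect(bar[:,:2].astype(np.float32)))
E
```

```text
top 1 lid ((0.5751595497131348, 0.21972563862800598), (0.2204330414533615, 0.22294245660305023), 82.09519958496094) 0.12234138643616675 5362
  pad [0.53097056 0.22223483 0.12682713] 333
  bar [0.43777242 0.23440231 0.15803426] [0.42313814 0.1773373  0.14511953] [0.46216325 0.29696812 0.16647675] 205 ((0.4420369863510132, 0.23741622269153595), (0.12031450867652893, 0.02656329981982708), 82.96519470214844)
top -1 lid ((0.6073869466781616, -0.1824101209640503), (0.21845601499080658, 0.22848010063171387), 89.13829040527344) 0.12239897106043016 5382
  pad [ 0.57522325 -0.15965908  0.12949311] 2
  bar [ 0.46953241 -0.18147584  0.15872475] [ 0.4607242  -0.24354699  0.14506216] [ 0.49170893 -0.12158675  0.16778382] 214 ((0.474750280380249, -0.18271227180957794), (0.12204871326684952, 0.028377952054142952), 87.24803161621094)
side 1 lid ((0.5744024515151978, 0.2174377143383026), (0.22428177297115326, 0.22745981812477112), 81.91653442382812) 0.12251572155491999 2625
  pad None 0
  bar [0.44131702 0.23102106 0.15702788] [0.42710855 0.17402231 0.14514503] [0.46748588 0.29704653 0.16387994] 117 ((0.44498899579048157, 0.23571205139160156), (0.12293235957622528, 0.026732103899121284), 79.5613021850586)
side -1 lid ((0.6067908406257629, -0.18284784257411957), (0.22425901889801025, 0.2238980084657669), 89.45297241210938) 0.12300825318529249 5767
  pad None 0
  bar [ 0.47192689 -0.1880967   0.15771685] [ 0.46300664 -0.24285132  0.14541413] [ 0.48822257 -0.12187281  0.16351228] 243 ((0.475610613822937, -0.18237422406673431), (0.12097513675689697, 0.024889981374144554), 89.82951354980469)
```

```bash
python3 -m inch '[[[0,0,0],[0,0,0.141],1],[[0,0,0],[0,0,0.141],1],[[0,0,0],[0,0,0.141],1],[[0,0,0],[0,0,0.141],1],[[0,0,0],[0,0,0.141],1],[[0,0,0],[0,0,0.141],1],[[0,0,0],[0,0,0.141],1],[[0,0,0],[0,0,0.141],1]]'
python3 -m inch '[[[0,0,0],[0,0,0.139],1],[[-0.038,0.026,0],[0,0,0],1],[[-0.038,0.026,0],[0,0,0],1],[[-0.038,0.026,0],[0,0,0],1],[[-0.038,0.026,0],[0,0,0],1],[[-0.038,0.026,0],[0,0,0],1],[[-0.038,0.026,0],[0,0,0],1],[[-0.038,0.026,0],[0,0,0],1]]'
cat >> h.py <<'E'
def go(tgt,yaw):
    "remaining shift in tool axes to tgt, and turn about tool z so that tool y lies along yaw (deg)"
    s=manip.state(); M=R.from_quat(np.roll(s["tool_rot"],-1)).as_matrix()
    d=M.T@(np.array(tgt)-s["tool_pos"]); a=np.degrees(np.arctan2(M[1,1],M[0,1]))
    t=np.radians((a-yaw+90)%180-90)
    print("t",round(s["time"],2),"pos",s["tool_pos"].round(4),"shift",d.round(4),"turn",round(t,3),"z",M[:,2].round(3),"F",s["contact_force"].round(1),"w",round(s["gripper_width"],3))
E
python3 -c "
from h import *; go([.437,.237,.163],-8)"
```

```text
time: 1.6
tool_pos: [0.2678, 0.5647, 0.2563]
tool_rot: [0.0, 0.709, 0.705, 0.0]
contact_force: [-0.7, 0.1, 0.8]
gripper_width: 1.002
grasp_force: 0.0
time: 2.4
tool_pos: [0.4117, 0.2744, 0.2566]
tool_rot: [0.0, 0.754, 0.656, 0.0]
contact_force: [1.8, 0.6, 0.4]
gripper_width: 1.001
grasp_force: 0.0
t 2.4 pos [0.4117 0.2744 0.2566] shift [-0.0336  0.0302  0.0936] turn 0.001 z [ 0.001  0.    -1.   ] F [1.8 0.6 0.4] w 1.001
```

```bash
python3 -m inch '[[[-0.034,0.03,0],[0,0,0],1],[[0,0,0.03],[0,0,0],1],[[0,0,0.03],[0,0,0],1],[[0,0,0.033],[0,0,0],1],[[0,0,0],[0,0,0],1]]'
python3 -c "
from h import *; go([.437,.237,.163],-8)
p,W=cloud('side');cv2.imwrite('pics/s1.png',cv2.resize(p[110:230,200:360,::-1],(640,480)))"
```

```text
time: 2.9
tool_pos: [0.433, 0.2368, 0.1582]
tool_rot: [-0.002, 0.755, 0.656, -0.005]
contact_force: [0.1, -0.1, -0.7]
gripper_width: 1.002
grasp_force: 0.0
t 2.9 pos [0.433  0.2368 0.1582] shift [ 0.0007  0.0039 -0.0049] turn 0.0 z [-0.009 -0.003 -1.   ] F [ 0.1 -0.1 -0.7] w 1.002
```

View pics/s1.png

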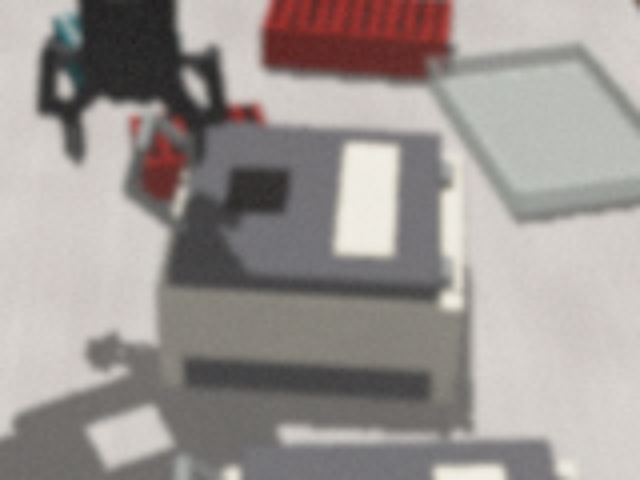

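The fingers at (75,150) and (200,140) straddle the bar at (155,170), so I close.

```bash
python3 -m inch '[[[0,0.002,-0.002],[0,0,0],0],[[0,0,0],[0,0,0],0],[[0,0,0],[0,0,0],0],[[0,0,0],[0,0,0],0],[[0,0,0],[0,0,0],0],[[0,0,0],[0,0,0],0]]'
python3 -c "
from h import *; go([.437,.237,.163],-8)
# arc in tool y (back) and z(down) from closed to q
import math
r=.251;p0=math.atan2(.055,.245)
pq=[(r*math.cos(p0+q),r*math.sin(p0+q)) for q in np.linspace(0,.8,17)]
print([(round(a[0]-b[0],4),round(a[1]-b[1],4)) for a,b in zip(pq,pq[1:])])"
```

```text
time: 3.55
tool_pos: [0.4367, 0.2384, 0.1662]
tool_rot: [-0.002, 0.754, 0.656, -0.001]
contact_force: [-7.3, 0.5, 7.5]
gripper_width: 0.115
grasp_force: 58.5
t 3.55 pos [0.4367 0.2384 0.1662] shift [-0.0014  0.0005  0.0032] turn 0.001 z [-0.004  0.001 -1.   ] F [-7.3  0.5  7.5] w 0.115
[(0.0031, -0.0122), (0.0037, -0.012), (0.0043, -0.0118), (0.0048, -0.0116), (0.0054, -0.0113), (0.006, -0.011), (0.0065, -0.0107), (0.007, -0.0104), (0.0076, -0.01), (0.008, -0.0096), (0.0085, -0.0092), (0.009, -0.0088), (0.0094, -0.0083), (0.0098, -0.0078), (0.0102, -0.0073), (0.0105, -0.0068)]
```

```bash
python3 -m inch '[[[0,0.003,-0.012],[0,0,0],0],[[0,0.004,-0.012],[0,0,0],0],[[0,0.004,-0.012],[0,0,0],0],[[0,0.005,-0.012],[0,0,0],0],[[0,0.005,-0.011],[0,0,0],0],[[0,0.006,-0.011],[0,0,0],0],[[0,0.007,-0.011],[0,0,0],0],[[0,0.007,-0.010],[0,0,0],0]]'
python3 -m inch '[[[0,0.008,-0.010],[0,0,0],0],[[0,0.008,-0.010],[0,0,0],0],[[0,0.009,-0.009],[0,0,0],0],[[0,0.009,-0.009],[0,0,0],0],[[0,0.009,-0.008],[0,0,0],0],[[0,0.010,-0.008],[0,0,0],0],[[0,0.010,-0.007],[0,0,0],0],[[0,0.010,-0.007],[0,0,0],0]]'
```

```text
time: 4.35
tool_pos: [0.4735, 0.2332, 0.2536]
tool_rot: [-0.006, 0.754, 0.657, -0.006]
contact_force: [-16.4, 4.3, -1.9]
gripper_width: 0.112
grasp_force: 58.5
time: 5.15
tool_pos: [0.5468, 0.223, 0.3276]
tool_rot: [-0.004, 0.754, 0.657, -0.004]
contact_force: [-20.1, -0.3, 11.9]
gripper_width: 0.113
grasp_force: 58.6
```

```bash
cat >> h.py <<'E'
def lid(hx,hy,yaw,c="side"):
    "lid angle from a plane fit to the grey lid's cloud in its hinge frame"
    p,W=cloud(c); a=np.radians(yaw); d=W-np.array([hx,hy,.1])
    f=-(d[...,0]*np.cos(a)+d[...,1]*np.sin(a)); y=-d[...,0]*np.sin(a)+d[...,1]*np.cos(a); z=d[...,2]
    r=np.hypot(f,z); ph=np.arctan2(z,f); q=ph-np.arcsin(np.clip(.022/np.maximum(r,.03),-1,1))
    m=(abs(y)<.09)&(r>.1)&(r<.2)&(ph>.05)&(ph<1.7)
    h,e=np.histogram(q[m],bins=np.arange(-.1,1.7,.04)); i=h.argmax()
    s=q[m&(abs(q-e[i]-.02)<.06)]
    print("t",round(manip.state()["time"],2),"lid",np.median(s).round(3),len(s),p.shape[0]and"")
    return p
E
python3 -m inch '[[[0,-0.003,0],[0,0,0],0],[[0,0,0],[0,0,0],1],[[0,0,0],[0,0,0],1],[[0,0,0],[0,0,0],1],[[0,0,0],[0,0,0],1]]'
python3 -c "
from h import *
p=lid(.679,.205,-8);lid(.679,.205,-8,'top');cv2.imwrite('pics/s2.png',cv2.resize(p[60:230,180:380,::-1],(640,480)))"
python3 -m inch '[[[0,0,-0.02],[0,0,0],1],[[0,0,-0.04],[0,0,0],1],[[0,0,-0.04],[0,0,0],1],[[0,0,0],[0,0,0],1]]'
python3 -c "
from h import *
p=lid(.679,.205,-8);lid(.679,.205,-8,'top');cv2.imwrite('pics/s3.png',cv2.resize(p[60:230,180:380,::-1],(640,480)))"
```

```text
time: 5.65
tool_pos: [0.548, 0.2224, 0.3237]
tool_rot: [-0.0, 0.755, 0.656, -0.0]
contact_force: [-0.4, -0.0, 0.9]
gripper_width: 0.791
grasp_force: 0.0
t 5.7 lid 0.808 732 
t 5.75 lid 0.793 781 
time: 6.15
tool_pos: [0.5495, 0.2229, 0.4322]
tool_rot: [0.003, 0.754, 0.656, 0.005]
contact_force: [0.2, -0.3, 0.8]
gripper_width: 1.0
grasp_force: 0.0
t 6.2 lid 0.807 735 
t 6.25 lid 0.795 1000
```

View pics/s3.png

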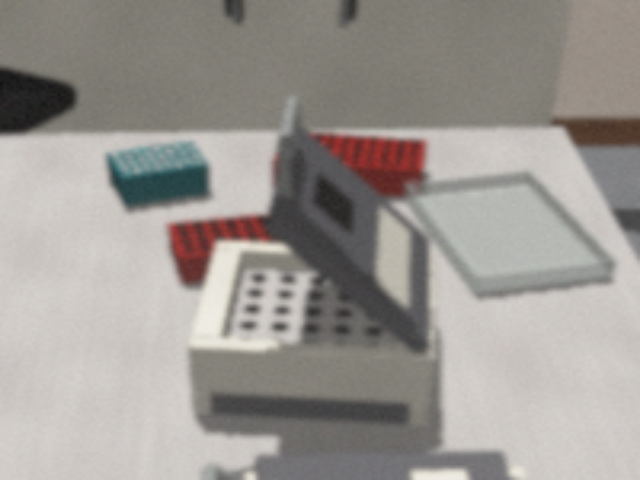

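The left lid, edge at (290,120) and pad at (335,200), holds at 0.80 rad with the gripper clear. Now the right one.

```bash
python3 -c "
from h import *
go([.467,-.181,.30],-0.7)"
```

```text
t 6.25 pos [0.5485 0.2226 0.4258] shift [-0.4112 -0.0251  0.1253] turn -0.127 z [ 0.003  0.001 -1.   ] F [ 0.4 -0.2 -0.5] w 0.999
```

```bash
python3 -m inch '[[[-0.045,-0.003,0],[0,0,0],1],[[-0.045,-0.003,0],[0,0,0],1],[[-0.045,-0.003,0],[0,0,0],1],[[-0.045,-0.003,0],[0,0,0],1],[[-0.045,-0.003,0],[0,0,0],1],[[-0.045,-0.003,0.01],[0,0,0],1],[[-0.04,-0.003,0.025],[0,0,0],1],[[-0.04,-0.002,0.025],[0,0,0],1]]'
python3 -m inch '[[[-0.04,-0.002,0.025],[0,0,0],1],[[-0.021,0,0.04],[0,0,0],1],[[0,0,0],[0,0,-0.127],1],[[0,0,0],[0,0,0],1]]'
python3 -c "
from h import *
go([.467,-.181,.165],-0.7)"
```

```text
time: 7.05
tool_pos: [0.4757, -0.1224, 0.3619]
tool_rot: [-0.001, 0.755, 0.656, -0.0]
contact_force: [1.2, -1.5, -0.0]
gripper_width: 0.999
grasp_force: 0.0
time: 7.45
tool_pos: [0.4647, -0.181, 0.2952]
tool_rot: [-0.003, 0.712, 0.702, -0.001]
contact_force: [0.1, 0.1, 0.5]
gripper_width: 1.005
grasp_force: 0.0
t 7.45 pos [ 0.4647 -0.181   0.2952] shift [-0.0004  0.003   0.1302] turn -0.002 z [-0.006  0.003 -1.   ] F [0.1 0.1 0.5] w 1.005
```

```bash
python3 -m inch '[[[0,0.003,0.04],[0,0,0],1],[[0,0,0.04],[0,0,0],1],[[0,0,0.03],[0,0,0],1],[[0,0,0.018],[0,0,0],1],[[0,0,0],[0,0,0],1],[[0,0,0],[0,0,0],0],[[0,0,0],[0,0,0],0],[[0,0,0],[0,0,0],0]]'
python3 -m inch '[[[0,0,0],[0,0,0],0],[[0,0,0],[0,0,0],0],[[0,0,0],[0,0,0],0]]'
```

```text
time: 8.25
tool_pos: [0.4704, -0.1815, 0.1733]
tool_rot: [0.002, 0.711, 0.703, 0.0]
contact_force: [0.4, -0.3, 0.0]
gripper_width: 0.516
grasp_force: 0.0
time: 8.55
tool_pos: [0.4683, -0.1812, 0.1723]
tool_rot: [-0.001, 0.711, 0.703, -0.001]
contact_force: [-7.5, 0.4, 5.9]
gripper_width: 0.113
grasp_force: 58.6
```

```bash
python3 -m inch '[[[0,0.003,-0.012],[0,0,0],0],[[0,0.004,-0.012],[0,0,0],0],[[0,0.004,-0.012],[0,0,0],0],[[0,0.005,-0.012],[0,0,0],0],[[0,0.005,-0.011],[0,0,0],0],[[0,0.006,-0.011],[0,0,0],0],[[0,0.007,-0.011],[0,0,0],0],[[0,0.007,-0.010],[0,0,0],0]]'
python3 -m inch '[[[0,0.008,-0.010],[0,0,0],0],[[0,0.008,-0.010],[0,0,0],0],[[0,0.009,-0.009],[0,0,0],0],[[0,0.009,-0.009],[0,0,0],0],[[0,0.009,-0.008],[0,0,0],0],[[0,0.010,-0.008],[0,0,0],0],[[0,0.010,-0.007],[0,0,0],0],[[0,0.010,-0.007],[0,0,0],0]]'
python3 -c "
from h import *
lid(.713,-.184,-.7)"
```

```text
time: 9.35
tool_pos: [0.5071, -0.1819, 0.2621]
tool_rot: [-0.004, 0.712, 0.702, -0.004]
contact_force: [-14.2, -1.5, 2.0]
gripper_width: 0.111
grasp_force: 58.5
time: 10.15
tool_pos: [0.5813, -0.1832, 0.335]
tool_rot: [-0.001, 0.712, 0.702, -0.003]
contact_force: [-13.8, -1.2, 10.3]
gripper_width: 0.109
grasp_force: 58.6
t 10.2 lid 0.805 1170
```

```bash
python3 -m inch '[[[0,-0.003,0],[0,0,0],0],[[0,0,0],[0,0,0],1],[[0,0,0],[0,0,0],1],[[0,0,0],[0,0,0],1],[[0,0,-0.02],[0,0,0],1],[[0,0,-0.03],[0,0,0],1],[[0,0,-0.03],[0,0,0],1]]'
python3 -c "
from h import *
lid(.713,-.184,-.7)"
python3 -m inch '[[[0,0,0],[0,0,0],0],[[0,0,0],[0,0,0],0],[[0,0,0],[0,0,0],0]]'
python3 -c "
from h import *
lid(.713,-.184,-.7)
go([.563,-.182,.17],-.7)"
```

```text
time: 10.9
tool_pos: [0.5803, -0.182, 0.4102]
tool_rot: [-0.001, 0.711, 0.703, -0.0]
contact_force: [0.1, -0.4, 0.3]
gripper_width: 0.997
grasp_force: 0.0
t 10.95 lid 0.697 1538 
time: 11.25
tool_pos: [0.58, -0.1821, 0.408]
tool_rot: [-0.002, 0.711, 0.703, -0.001]
contact_force: [-0.3, -0.6, -0.9]
gripper_width: 0.517
grasp_force: 0.0
t 11.3 lid 0.626 1673 
t 11.3 pos [ 0.58   -0.1821  0.408 ] shift [-0.0004 -0.0163  0.2381] turn 0.0 z [-0.003  0.002 -1.   ] F [-0.8 -0.1 -0.6] w 0.424
```

The right lid sinks at about 0.2 rad/s. I wait for it to close with the fingers shut above it.

```bash
for i in 1 2 3 4; do python3 -m inch '[[[0,0,0],[0,0,0],0],[[0,0,0],[0,0,0],0],[[0,0,0],[0,0,0],0],[[0,0,0],[0,0,0],0],[[0,0,0],[0,0,0],0],[[0,0,0],[0,0,0],0],[[0,0,0],[0,0,0],0],[[0,0,0],[0,0,0],0]]' >/dev/null; done
python3 -c "
from h import *
p=lid(.713,-.184,-.7); lid(.679,.205,-8); cv2.imwrite('pics/s4.png',p[:,:,::-1])
go([.563,-.182,.17],-.7)"
```

```text
t 14.55 lid 0.006 2223 
t 14.6 lid 0.807 203 
t 14.6 pos [ 0.5804 -0.1824  0.4103] shift [ 2.000e-04 -1.740e-02  2.403e-01] turn 0.0 z [ 0. -0. -1.] F [-0.7 -0.4  0.2] w -0.005
```

View pics/s4.png

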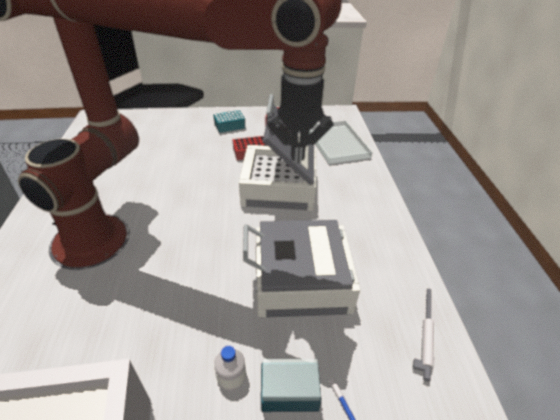

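The right lid is shut, with its pad at (285,250), and the left one is still open. I descend over the pad.

```bash
python3 -m inch '[[[0,-0.017,0.04],[0,0,0],0],[[0,0,0.045],[0,0,0],0],[[0,0,0.045],[0,0,0],0],[[0,0,0.045],[0,0,0],0],[[0,0,0.04],[0,0,0],0],[[0,0,0.02],[0,0,0],0],[[0,0,0],[0,0,0],0],[[0,0,0],[0,0,0],0]]'
python3 -c "
from h import *
go([.563,-.182,.152],-.7)"
```

```text
time: 15.4
tool_pos: [0.5637, -0.1823, 0.1759]
tool_rot: [0.0, 0.711, 0.703, 0.0]
contact_force: [1.0, -0.6, 0.5]
gripper_width: 0.003
grasp_force: 0.0
t 15.4 pos [ 0.5637 -0.1823  0.1759] shift [ 0.0003 -0.0007  0.0239] turn 0.0 z [ 0. -0. -1.] F [ 1.  -0.6  0.5] w 0.003
```

```bash
python3 -m inch '[[[0,0,0.004],[0,0,0],0],[[0,0,0.004],[0,0,0],0],[[0,0,0.004],[0,0,0],0],[[0,0,0.003],[0,0,0],0],[[0,0,0.001],[0,0,0],0],[[0,0,0.001],[0,0,0],0],[[0,0,0],[0,0,0],0],[[0,0,0],[0,0,0],0]]'
```

```text
time: 16.2
tool_pos: [0.5634, -0.1822, 0.1584]
tool_rot: [0.0, 0.711, 0.703, -0.0]
contact_force: [-0.8, -0.2, -0.0]
gripper_width: -0.003
grasp_force: 0.0
```

```bash
python3 -m inch '[[[0,0,0.001],[0,0,0],0],[[0,0,0],[0,0,0],0],[[0,0,0.001],[0,0,0],0],[[0,0,0],[0,0,0],0]]'
```

```text
time: 16.6
tool_pos: [0.5633, -0.1821, 0.1561]
tool_rot: [-0.0, 0.711, 0.703, -0.0]
contact_force: [0.2, 0.6, 0.1]
gripper_width: 0.003
grasp_force: 0.0
```

```bash
for i in 1; do python3 -m inch '[[[0,0,0.001],[0,0,0],0],[[0,0,0],[0,0,0],0],[[0,0,0.0005],[0,0,0],0],[[0,0,0],[0,0,0],0]]'; done
```

```text
time: 17.0
tool_pos: [0.5633, -0.1821, 0.1547]
tool_rot: [-0.0, 0.711, 0.703, -0.0]
contact_force: [0.8, -0.4, -0.1]
gripper_width: 0.001
grasp_force: 0.0
```

```bash
python3 -m inch '[[[0,0,0.0005],[0,0,0],0],[[0,0,0],[0,0,0],0],[[0,0,0],[0,0,0],0]]'
```

```text
time: 17.3
tool_pos: [0.5634, -0.1822, 0.1543]
tool_rot: [-0.0, 0.711, 0.703, -0.0]
contact_force: [0.2, 0.5, 1.4]
gripper_width: -0.0
grasp_force: 0.0
```

```bash
python3 -m inch '[[[0,0,0.0005],[0,0,0],0],[[0,0,0],[0,0,0],0],[[0,0,0],[0,0,0],0]]'
```

```text
time: 17.6
tool_pos: [0.5633, -0.1822, 0.1538]
tool_rot: [-0.0, 0.711, 0.703, -0.0]
contact_force: [-0.7, -0.2, 0.1]
gripper_width: 0.003
grasp_force: 0.0
```

```bash
python3 -m inch '[[[0,0,0.0005],[0,0,0],0],[[0,0,0],[0,0,0],0],[[0,0,0],[0,0,0],0]]'; python3 -m inch '[[[0,0,0.0003],[0,0,0],0],[[0,0,0],[0,0,0],0],[[0,0,0],[0,0,0],0]]'
```

```text
time: 17.9
tool_pos: [0.5633, -0.1822, 0.1533]
tool_rot: [-0.0, 0.711, 0.703, -0.0]
contact_force: [0.8, -0.6, 0.0]
gripper_width: 0.0
grasp_force: 0.0
time: 18.2
tool_pos: [0.5634, -0.1822, 0.153]
tool_rot: [-0.0, 0.711, 0.703, -0.0]
contact_force: [-0.2, 0.0, 0.3]
gripper_width: 0.002
grasp_force: 0.0
```

```bash
python3 -m inch '[[[0,0,0.0003],[0,0,0],0],[[0,0,0],[0,0,0],0],[[0,0,0],[0,0,0],0]]'
```

```text
time: 18.5
tool_pos: [0.5633, -0.1822, 0.1527]
tool_rot: [-0.0, 0.711, 0.703, -0.0]
contact_force: [0.3, 0.5, -0.6]
gripper_width: -0.002
grasp_force: 0.0
```

```bash
python3 -m inch '[[[0,0,0.0003],[0,0,0],0],[[0,0,0],[0,0,0],0],[[0,0,0],[0,0,0],0]]'
```

```text
time: 18.8
tool_pos: [0.5634, -0.1822, 0.1524]
tool_rot: [-0.0, 0.711, 0.703, 0.0]
contact_force: [-0.2, -0.3, -0.2]
gripper_width: -0.003
grasp_force: 0.0
```

```bash
python3 -m inch '[[[0,0,0.0003],[0,0,0],0],[[0,0,0],[0,0,0],0],[[0,0,0],[0,0,0],0]]'
```

```text
time: 19.1
tool_pos: [0.5634, -0.1822, 0.1521]
tool_rot: [-0.0, 0.711, 0.703, -0.0]
contact_force: [-0.1, 0.7, 1.1]
gripper_width: -0.0
grasp_force: 0.0
```

```bash
python3 -m inch '[[[0,0,0.0003],[0,0,0],0],[[0,0,0],[0,0,0],0],[[0,0,0],[0,0,0],0]]'
```

```text
time: 19.4
tool_pos: [0.5634, -0.1822, 0.1521]
tool_rot: [0.0, 0.711, 0.703, -0.0]
contact_force: [-1.1, 0.2, 2.4]
gripper_width: -0.0
grasp_force: 1.0
```

```bash
python3 -m inch '[[[0,0,0.0002],[0,0,0],0],[[0,0,0],[0,0,0],0],[[0,0,0],[0,0,0],0]]'
```

```text
time: 19.7
tool_pos: [0.5634, -0.1822, 0.152]
tool_rot: [0.0, 0.711, 0.703, -0.0]
contact_force: [-2.4, 1.9, 5.2]
gripper_width: 0.004
grasp_force: 2.3
```

```bash
python3 -m inch '[[[0,0,0.0002],[0,0,0],0],[[0,0,0],[0,0,0],0],[[0,0,0],[0,0,0],0]]'
```

```text
time: 20.0
tool_pos: [0.5634, -0.1822, 0.152]
tool_rot: [0.0, 0.711, 0.703, 0.0]
contact_force: [-2.6, 0.7, 5.8]
gripper_width: -0.002
grasp_force: 2.9
```

```bash
python3 -m inch '[[[0,0,0.0002],[0,0,0],0],[[0,0,0],[0,0,0],0],[[0,0,0],[0,0,0],0]]'
```

```text
time: 20.3
tool_pos: [0.5634, -0.1822, 0.152]
tool_rot: [0.0, 0.711, 0.703, -0.0]
contact_force: [-3.0, 1.8, 6.3]
gripper_width: 0.001
grasp_force: 3.3
```

```bash
python3 -m inch '[[[0,0,0.0002],[0,0,0],0],[[0,0,0],[0,0,0],0],[[0,0,0.0001],[0,0,0],0],[[0,0,0],[0,0,0],0],[[0,0,0],[0,0,0],0]]'
```

```text
time: 20.8
tool_pos: [0.5635, -0.1822, 0.152]
tool_rot: [0.0, 0.711, 0.703, -0.0]
contact_force: [-4.2, 1.5, 7.2]
gripper_width: -0.007
grasp_force: 3.9
```

```bash
python3 -m inch '[[[0,0,0.0002],[0,0,0],0],[[0,0,0],[0,0,0],0],[[0,0,0],[0,0,0],0]]'
```

```text
time: 21.1
tool_pos: [0.5634, -0.1822, 0.152]
tool_rot: [-0.0, 0.711, 0.703, -0.0]
contact_force: [-3.7, 1.8, 9.1]
gripper_width: -0.002
grasp_force: 4.3
```

```bash
python3 -m inch '[[[0,0,0.0002],[0,0,0],0],[[0,0,0],[0,0,0],0],[[0,0,0.0001],[0,0,0],0],[[0,0,0],[0,0,0],0],[[0,0,0],[0,0,0],0]]'
```

```text
time: 21.6
tool_pos: [0.5635, -0.1822, 0.152]
tool_rot: [0.0, 0.711, 0.703, -0.0]
contact_force: [-5.8, 1.8, 9.1]
gripper_width: 0.001
grasp_force: 4.9
```

```bash
python3 -m inch '[[[0,0,0.0001],[0,0,0],0],[[0,0,0],[0,0,0],0],[[0,0,0],[0,0,0],0],[[0,0,0],[0,0,0],0],[[0,0,0],[0,0,0],0],[[0,0,0],[0,0,0],0]]'
```

```text
time: 22.2
tool_pos: [0.5635, -0.1822, 0.152]
tool_rot: [-0.0, 0.711, 0.703, -0.0]
contact_force: [-5.3, 2.5, 11.3]
gripper_width: -0.002
grasp_force: 5.1
```

```bash
python3 -m inch '[[[0,0,0.0001],[0,0,0],0],[[0,0,0],[0,0,0],0],[[0,0,0.0001],[0,0,0],0],[[0,0,0],[0,0,0],0],[[0,0,0],[0,0,0],0],[[0,0,0],[0,0,0],0],[[0,0,0],[0,0,0],0],[[0,0,0],[0,0,0],0]]'
python3 -m inch '[[[0,0,0],[0,0,0],0],[[0,0,0],[0,0,0],0],[[0,0,0],[0,0,0],0],[[0,0,0],[0,0,0],0],[[0,0,0],[0,0,0],0],[[0,0,0],[0,0,0],0],[[0,0,0],[0,0,0],0],[[0,0,0],[0,0,0],0]]'
```

```text
time: 23.0
tool_pos: [0.5635, -0.1822, 0.152]
tool_rot: [0.0, 0.711, 0.703, -0.0]
contact_force: [-5.9, 2.4, 10.9]
gripper_width: -0.001
grasp_force: 5.5
time: 23.8
tool_pos: [0.5635, -0.1822, 0.152]
tool_rot: [-0.0, 0.711, 0.703, -0.0]
contact_force: [-5.8, 2.0, 11.4]
gripper_width: -0.001
grasp_force: 5.5
```

Held about 11–12 N for well over a second. Now I retreat and check.

```bash
python3 -m inch '[[[0,0,-0.004],[0,0,0],0],[[0,0,-0.02],[0,0,0],0],[[0,0,-0.04],[0,0,0],0],[[0,0,-0.04],[0,0,0],0],[[0,0,-0.04],[0,0,0],0],[[0,0,0],[0,0,0],0],[[0,0,0],[0,0,0],0],[[0,0,0],[0,0,0],0]]'
python3 -c "
from h import *
lid(.713,-.184,-.7);p=lid(.679,.205,-8);lid(.679,.205,-8,'top'); cv2.imwrite('pics/s5.png',p[:,:,::-1])"
```

```text
time: 24.6
tool_pos: [0.5628, -0.1819, 0.2919]
tool_rot: [-0.001, 0.711, 0.703, -0.001]
contact_force: [-0.2, 0.4, -0.2]
gripper_width: 0.002
grasp_force: 0.0
t 24.65 lid 0.006 2220 
t 24.7 lid 0.8 4 
t 24.75 lid 0.793 1522
```

View pics/s5.png

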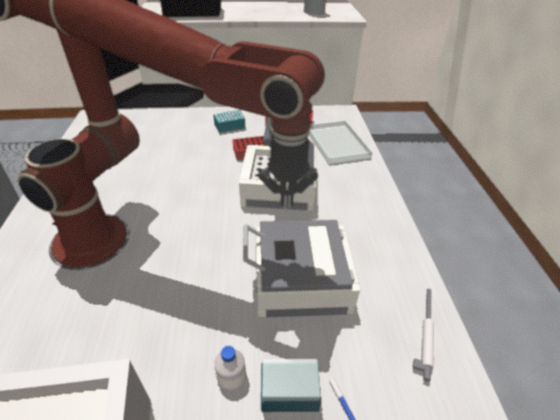

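The near lid is shut with its pad at (285,250). The far lid is hidden here behind the gripper, but the top camera measures it at 0.79 rad. The bottle, box and rack have not moved.

```bash
python3 -c "
from plant import manip
print(manip.job_done())"
```

```text
the job is handed in; nothing more can be done
None
```

The job is handed in: the left lid (y ≈ +0.21) held and stands at about 0.79 rad; the right lid (y ≈ −0.18) sank shut and was pressed on its pad at about 11–12 N for over a second, with the bystanders never touched.

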